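# Knock a chocolate tablet loose in the demoulding press

## Robot

A 6-joint arm with a two-finger parallel gripper is mounted at the origin on the work surface. World frame = base frame: x ahead of the robot, y to its left, z up, the work surface at z = 0. Lengths are in m, angles in rad, forces in N, time in s.
With the tool pointing down it reaches from about 0.25 to 0.775 m from the base axis. Payload 4 kg.
Tool frame: the origin (TCP) lies where the fingers leave the gripper's body, on its centre line; the fingertips stand 97 mm ahead of it and the grasp point (between the pads) lies 78 mm ahead of it; z points along the fingers, x is the direction in which the jaws open and shut, and the axes are right-handed (so a half turn about z gives the same grasp; the last joint's range is limited). The gripper opens to 94 mm and grips with 3 to 60 N. Pads are 16 mm wide; open, the fingers measure 119 mm over their backs; the gripper's body (75 mm by 177 mm) begins 78 mm behind the grasp point.
Start: joints at [-1.306, 0.087, 1.371, -0, 1.684, -0.103], TCP at [0.198, -0.513, 0.303] pointing down, gripper open.
Joint ranges: [-3.1, 3.1], [-0.76, 2.03], [0.27, 2.55], [-1.08, 4.22], [0.17, 2.65], [-2.57, 2.57]. Speed limits (rad/s): [2.79, 2.79, 3.14, 3.14, 3.14, 3.14].

## Interface

Orientations are given as [roll, pitch, yaw] about the fixed x, y, z axes, in that order (R = Rz(yaw) Ry(pitch) Rx(roll)).
In Python, from bench import * gives the robot as it stands.
- The arm moves only by the tool jog_arm, never from a script. Its argument "moves" is a list of rows, each a list of 7 numbers: the turn, a rotation vector about the world's x, y, z in rad, then the shift along the world's x, y, z in mm, then the finger opening in mm, from 0 to 94. In form: [[rx, ry, rz, tx, ty, tz, fingers], ...]. A call has 1 to 12 rows; each row shifts and turns the commanded pose from where the row before left it; what a row does not reach is not made up. A row lasts 1/8 s, in which the tool goes at most 62.5 mm and 10.7 degrees, less where a joint would pass 70% of its speed; a pose out of reach is approached as far as the arm can. A call is refused whole if a number of a shift passes 62.5 or a number of a turn 0.188, either way. A call with a gripper value outside its range is refused whole. The fingers move at their own pace and stop on an object; the grip force is fixed at half the most. Time passes only in rows, so rows that do not move let the fingers close. It gives the time, the measured TCP pose, the force and the opening at its end, in the units of the state.
- get_obs(): the state, without advancing time (a new reading comes with each control period).
- snapshot(name): name is "side" or "top" or "wrist"; returns the picture (400x640x3 uint8, red, green, blue); there is no depth.
- get_calibration(name): a dict with "camera_matrix" (3x3 intrinsics, pixels), "R" (3x3) and "t" (3): a world point X has camera coordinates R X + t. Camera axes: x right, y down, z forward; pixel columns grow to the right and rows downward; lengths in m; the calibration is good to about 2 mm. The wrist camera is an equidistant fisheye: a pixel r from the principal point sees the ray r / f radians off the axis. A picture is of the moment at which its call begins: read the wrist's pose just before it. get_calibration takes no time and is no camera call; for the wrist camera it gives the pose at the moment of the call.
- close_job(): hands the job in, once; it reports no verdict.
Trained networks look in the newest picture that a camera, given by its name, has taken for a name from the list of things; names that differ only in an ending like _2 or _b are one class to them, and where a whole thing is asked for, a point or a joint stands for the part that bears it (a point fixed in the world has none). Each returns a list of dicts, best first, with "conf" (0 to 1); they miss things now and then, are a little off and sometimes report something else, mostly with a low value. They report only what shows in the picture. A call takes as long as a camera call.
- look_for(label, camera): "bbox" ([left, top, right, bottom] in pixels, round what is visible of it).
The state is a dict: "time": time; "joint_positions": joint angles; "qvel": joint speeds; "joint_torque": joint torques, N m; "tool_pos": TCP position; "ee_rot": TCP orientation; "wrist_force": force on the tool from outside, world axes, zero at the start; "wrist_torque": the same for the moment, N m; "width": finger opening in m.
Only numpy, scipy, OpenCV 4.12 (cv2) and the standard library are available. Lean on these libraries where they do the work, as an engineer would, in place of code of your own. Each camera call takes 0.05 s, during which the arm holds its last target.

## Task

Lift the mould cassette that holds the dark chocolate tablet by its upright tab, set it in the open mouth of the demoulding press and slide it between the rails fully home against the back stop, leaving the empty cassette and everything else alone. Then press the red knob slowly down, through the soft first stop where the foot meets the tablet, to the solid second stop, and hold it firmly there for a second with about 20 N (over 25 N cracks the chocolate). Let the knob rise all the way and move clear, with the cassette left home in the press.

Things in the scene. Friction and masses are not known exactly. Their poses are not given: they have to be found in the camera images.
- press: Low bare-metal demoulding press fixed to the table. Origin on the table straight under the knob's axis; x = direction in which a cassette slides in, z up. Base plate x -180 to 70, y -65 to 65 mm, its top (the bed) at z = 14 mm. A bridge 138 mm wide on two posts crosses over the rails at x -15 to 15 mm: underside z = 96, top z = 118 mm; posts 18 mm thick at y = -54 and 54 mm.
- mouth (a point): Point on the press's bed, on its middle line, at the outer end of the mouth, 60 mm before the knob's axis (press x = -60, z = 14 mm), axes as the press's. Here the two dark 16 mm high rails (to z = 30 mm) are 84 mm apart inside; they close in to 64 mm apart at press x = -15 mm and run on parallel to x = 52 mm.
- back_stop (a point): Centre of the back stop's face at bed height (press x = 40.5, z = 14 mm), axes as the press's; the front end of a cassette that is fully home touches it.
- plunger: Red round knob 36 mm across, 16 mm thick, on a vertical stem through the bridge. Origin: centre of its flat top, 180 mm above the table when up. It slides straight down, at most 32 mm; a spring lifts it (about 1.5 N at the top, 4 N after 20 mm). First stop after 10 to 18 mm, where resistance jumps by 7 N to about 10 N; it then yields 6 mm more, at 10 to 12 N, to the solid second stop.
- foot_sole (a point): Centre of the sole of the black rubber foot, 26 mm across, at the stem's lower end, as it would stand at its middle setting (46 mm above the table when the knob is up; this point rides with the knob). The foot is screwed longer or shorter by up to 4 mm, unmeasured, so where the stops come must be felt.
- cassette: Loose cream mould cassette 153 x 60 mm, 20 mm thick, about 0.3 kg, holding the dark tablet; flat on the table at the start, left or right of the press. Origin: underside, below the pocket's centre; x from tab to pocket, z up. Plate x -113 to 40, y -30 to 30 mm. Fully home, its origin is on the knob's axis 14 mm above the table, its axes along the press's.
- tab (a point): Centre of the top of the loaded cassette's dark upright steel tab (cassette x = -97, y = 0, z = 54 mm), axes as the cassette's. The tab is 28 mm long in x, 14 mm thick in y and stands 34 mm above the plate's top.
- tablet: Dark chocolate tablet 60 x 43 mm, 10 mm thick, stuck in the cassette's 62 x 45 mm pocket. Origin: centre of its underside, at first 8 mm above the cassette's underside (tablet's top 2 mm below the rim). It moves only straight down, against 7 N of friction, by 6 mm to a shoulder and stays there. It cracks if the press's foot pushes it with more than 22 N.
- spare: An empty cassette, the same in all sizes as the loaded one but without a tablet, lying on the other side of the press. To be left alone.
- scraper: Loose blue-handled scraper, about 230 mm long, lying to the robot's left. To be left alone.
- brush: Loose brush about 200 mm long, lying to the robot's right. To be left alone.
- bowl: White bowl, 140 mm across, 75 mm high, standing beyond the press. To be left alone.
- jar: Amber jar, 68 mm across, 85 mm high, standing beyond the press. To be left alone.
- beaker: Metal cup, 80 mm across, 100 mm high, standing beyond the press. To be left alone.

How it is judged:
By the outcome, as a careful person would: the job done as asked, in the order asked, and still so for the second after the job is handed in, with the robot touching nothing.
It also fails if it takes over 72 s, if anything falls off the work surface, if the arm or the gripper's body presses on something with over 40 N, if the wrist force passes 120 N, or if a joint passes its speed limit or range.

## Working session

There is one attempt and no reset: what is moved stays moved. The work goes in short steps, Python scripts to look and compute and a tool call to move; the robot and the scene stay as the last step left them, time stands still between calls to the robot, and variables do not carry over. Pictures are saved under pics/ and viewed, and the job is handed in when it is done.

Besides the shell and the picture viewer there is one more tool, called after ">>>" as name(argument=value, ...), one argument or row to a line, values as JSON. jog_arm: Moves the arm, as the interface text tells. Its arguments: {"type":"object","properties":{"moves":{"type":"array","items":{"type":"array","items":{"type":"number"}}}},"required":["moves"]}

```bash
ls; mkdir -p pics; python3 - <<'E'
from bench import *
import cv2
o=get_obs();print({k:o[k] for k in('time','tool_pos','ee_rot','wrist_force','width')})
for n in('top','side','wrist'):
    im=snapshot(n);cv2.imwrite(f'pics/{n}0.png',im[:,:,::-1])
    c=get_calibration(n);print(n,c)
    if n!='wrist':
        for l in('press','plunger','cassette','spare','tab','tablet'):
            print(l,[(d['bbox'],round(d['conf'],2)) for d in look_for(l,n)[:3]])
E
```

```text
pics
{'time': 0.0, 'tool_pos': array([ 0.1976608 , -0.51289935,  0.30154695]), 'ee_rot': array([-3.14140121e+00,  2.10396156e-03, -1.20301069e+00]), 'wrist_force': array([ 0.57559731,  0.20664153, -0.1248432 ]), 'width': 0.09432579594227286}
top {'camera_matrix': array([[416.8120633 ,   0.        , 323.97673728],
       [  0.        , 416.8120633 , 192.28360095],
       [  0.        ,   0.        ,   1.        ]]), 'R': array([[ 0.01254146, -0.99991215, -0.0042902 ],
       [-0.99639819, -0.0121373 , -0.0839246 ],
       [ 0.08386516,  0.00532729, -0.99646287]]), 't': array([-0.01935352,  0.54677333,  1.21539579])}
press [([306.8, 132.9, 359.0, 219.9], 0.81)]
plunger [([176.0, 260.1, 252.5, 286.1], 0.67), ([330.0, 139.7, 342.9, 154.9], 0.49)]
cassette [([215.5, 170.5, 246.2, 220.2], 0.98), ([409.5, 248.8, 474.5, 284.9], 0.68)]
spare [([424.9, 155.2, 453.8, 210.1], 0.76), ([406.5, 248.9, 472.5, 284.3], 0.66)]
tab [([216.4, 168.5, 241.4, 219.1], 0.87)]
tablet [([218.7, 174.3, 235.0, 195.7], 0.65), ([306.3, 131.7, 363.0, 215.8], 0.26)]
side {'camera_matrix': array([[372.82676536,   0.  
[... 358 characters left out ...]
7, 262.6], 0.8)]
plunger [([354.7, 189.7, 367.8, 212.7], 0.66)]
cassette [([290.6, 158.6, 339.2, 184.1], 0.8), ([357.4, 144.7, 402.6, 182.0], 0.45)]
spare [([300.9, 332.6, 373.9, 375.0], 0.94)]
tab [([292.2, 161.8, 337.3, 182.7], 0.96)]
tablet [([315.9, 163.0, 332.9, 171.9], 0.4)]
wrist {'camera_matrix': array([[309.70691629,   0.        , 322.5063694 ],
       [  0.        , 309.70691629, 195.47238131],
       [  0.        ,   0.        ,   1.        ]]), 'R': array([[ 3.59406717e-01, -9.33180911e-01,  4.46380880e-04],
       [-8.96715830e-01, -3.45230009e-01,  2.76978270e-01],
       [-2.58316730e-01, -9.99481273e-02, -9.60876079e-01]]), 't': array([-0.55081607, -0.02842821,  0.39110938])}
```

```bash
python3 - <<'E'
import cv2
a=cv2.imread('pics/top0.png');b=cv2.imread('pics/side0.png')
cv2.imwrite('pics/t1.png',cv2.resize(a[115:300,170:490],None,fx=2.5,fy=2.5,interpolation=2))
cv2.imwrite('pics/s1.png',cv2.resize(b[130:390,250:490],None,fx=2.3,fy=2.3,interpolation=2))
E
```

```text
(no output)
```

View pics/t1.png

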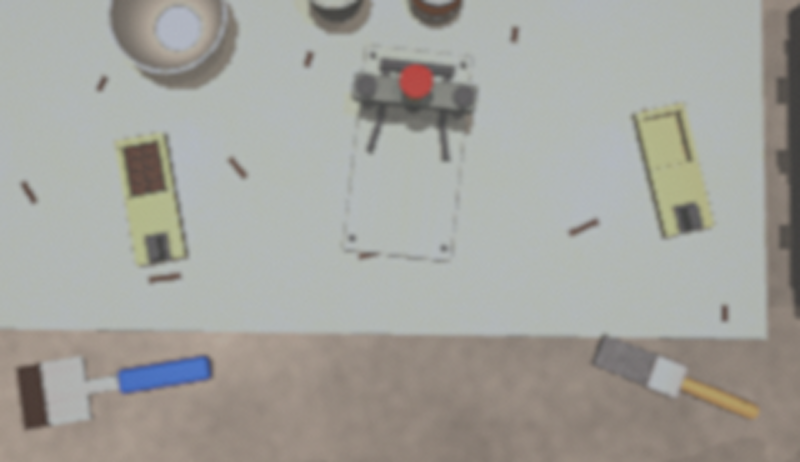

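View pics/s1.png

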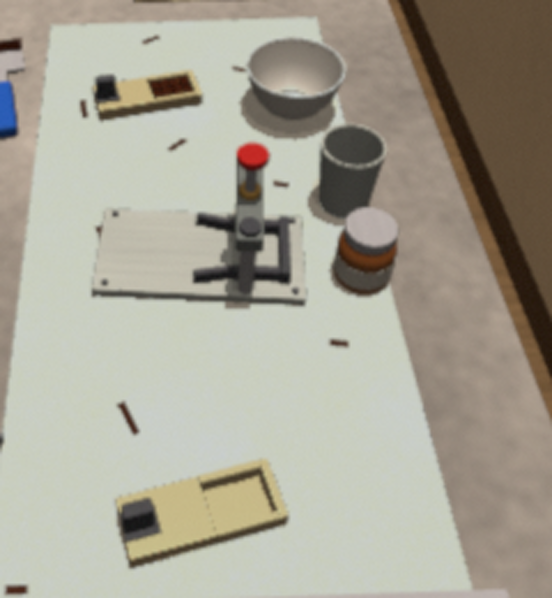

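View pics/wrist0.png

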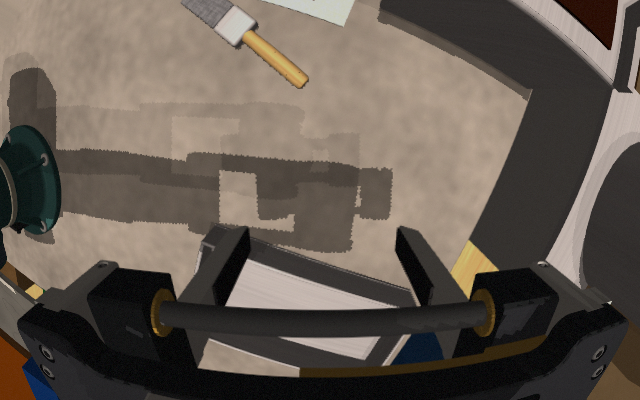

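The top view shows the loaded cassette on the left, with its tablet at crop (145,168) and its tab at (157,245). The press is in the middle with the knob at (416,81), and the spare is on the right. I'll fit poses from corners next.

```bash
cat > h.py <<'E'
from bench import *
import numpy as np, cv2
from scipy.optimize import least_squares
def proj(c,X):
    X=np.atleast_2d(X);P=X@np.array(c['R']).T+c['t'];K=c['camera_matrix']
    if c.get('fish'):
        r=np.hypot(P[:,0],P[:,1]);th=np.arctan2(r,P[:,2]);s=th/np.maximum(r,1e-9)
        return np.c_[K[0,0]*P[:,0]*s+K[0,2],K[1,1]*P[:,1]*s+K[1,2]]
    return np.c_[K[0,0]*P[:,0]/P[:,2]+K[0,2],K[1,1]*P[:,1]/P[:,2]+K[1,2]]
def cal(n):
    c=get_calibration(n);c['fish']=n=='wrist';return c
def tw(p,L,z0=0):
    L=np.atleast_2d(L)/1000.;c,s=np.cos(p[2]),np.sin(p[2])
    return np.c_[p[0]+c*L[:,0]-s*L[:,1],p[1]+s*L[:,0]+c*L[:,1],L[:,2]+z0]
def fit(obs,p0):
    # obs: list of (cal, Lpts, pix)
    f=lambda p:np.concatenate([(proj(c,tw(p,L))-np.array(px)).ravel() for c,L,px in obs])
    r=least_squares(f,p0,loss='soft_l1');return r.x,f(r.x).reshape(-1,2)
E
python3 - <<'E'
from h import *
T=cal('top');S=cal('side')
t=lambda a:np.array(a,float)/2.5+[170,115]
s=lambda a:np.array(a,float)/2.3+[250,130]
# cassette corners (top z20): front-left(+y), front-right, back-right, back-left, tab top
C=[[40,30,20],[40,-30,20],[-113,-30,20],[-113,30,20]]
p,r=fit([(T,C,t([(116,138),(165,133),(187,258),(138,266)])),
 (S,C[1:3]+[C[0]],s([(201,97),(101,111),(195,72)]))],[.5,.2,0]);print('cass',p,r.round(1).tolist())
print('tab',tw(p,[-97,0,54]))
B=[[70,65,14],[70,-65,14],[-180,-65,14],[-180,65,14]]
p,r=fit([(T,B,t([(365,45),(474,53),(452,261),(343,248)])),(T,[[0,0,180]],t([(416,81)])),
 (S,B,s([(302,213),(306,295),(95,290),(106,209)])),(S,[[0,0,180]],s([(253,152)]))],[.6,0,0]);print('press',p,r.round(1).tolist())
E
```

```text
cass [0.57415481 0.27168754 0.18790006] [[0.6, 0.6], [0.7, -0.9], [0.0, -0.5], [-0.3, -0.2], [0.6, -1.0], [-1.1, -0.2], [-1.0, -0.8]]
tab [[0.47886214 0.2535683  0.054     ]]
press [ 0.65420147 -0.04452927 -0.08670426] [[-0.1, -0.6], [-0.9, 0.3], [0.1, -0.5], [0.3, 0.4], [0.0, -0.8], [-0.4, 0.6], [0.6, 1.0], [-1.3, -0.4], [-0.8, -0.5], [0.2, -0.1]]
```

>>> jog_arm(
  moves=[
    [0,0,-0.015,23,62,0,94],
    [0,0,-0.015,23,62,0,94],
    [0,0,-0.015,23,62,0,94],
    [0,0,-0.015,23,62,0,94],
    [0,0,-0.015,23,62,0,94],
    [0,0,-0.015,23,62,0,94],
    [0,0,-0.015,23,62,0,94],
    [0,0,-0.015,23,62,0,94],
    [0,0,-0.015,23,62,0,94],
    [0,0,-0.015,23,62,0,94],
    [0,0,-0.015,23,62,0,94],
    [0,0,-0.015,23,62,0,94],
  ],
)

```text
time: 2.25
tool_pos: [0.4589, 0.1922, 0.3031]
ee_rot: [-3.14, -0.0, -1.383]
wrist_force: [0.8, -1.0, 0.2]
width: 0.0938
```

>>> jog_arm(
  moves=[
    [0,0,0,5,22,0,94],
    [0,0,0,0,0,-40,94],
    [0,0,0,0,0,-30,94],
  ],
)

```text
time: 2.62
tool_pos: [0.4634, 0.2125, 0.2314]
ee_rot: [3.141, -0.0, -1.382]
wrist_force: [0.3, 0.4, 0.2]
width: 0.0943
```

```bash
python3 - <<'E'
from h import *
o=get_obs();print(o['tool_pos'],o['ee_rot'],o['time'])
c=cal('wrist');im=snapshot('wrist')
im=np.ascontiguousarray(im[:,:,::-1]);cv2.imwrite('pics/w1raw.png',im)
for l in('cassette','tab','tablet'): print(l,[(d['bbox'],round(d['conf'],2)) for d in look_for(l,'wrist')[:2]])
p=[0.57415481,0.27168754,0.18790006]
C=np.array([[40,30,20],[40,-30,20],[-113,-30,20],[-113,30,20]]);Tb=np.array([[x-97,y,54] for x,y in((14,7),(14,-7),(-14,-7),(-14,7))])
for L,col in((C,(0,255,0)),(Tb,(255,0,255))):
    px=proj(c,tw(p,L));print(px.round(1).tolist());cv2.polylines(im,[px.round().astype(int)],1,col,1)
cv2.imwrite('pics/w1.png',im)
E
```

```text
[0.46339681 0.21253192 0.23140886] [ 3.14106185e+00 -1.96145433e-04 -1.38175251e+00] 2.625
cassette [([248.2, 26.3, 312.2, 194.1], 0.96)]
tab [([245.4, 26.7, 314.9, 192.8], 0.56)]
tablet [([257.1, 36.8, 301.6, 100.5], 0.84)]
[[250.6, 29.7], [313.9, 27.0], [314.1, 185.4], [253.7, 185.5]]
[[269.6, 161.2], [285.8, 161.0], [286.7, 192.8], [270.9, 192.8]]
```

View pics/w1.png

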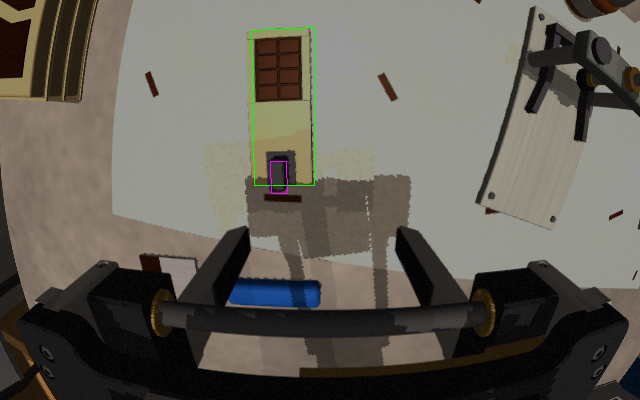

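The wireframe lies within about 3 px of the cassette, so I'll zoom in to refine the fit.

```bash
python3 - <<'E'
import cv2
a=cv2.imread('pics/w1raw.png')
cv2.imwrite('pics/w1z.png',cv2.resize(a[15:205,215:345],None,fx=3.1,fy=3.1,interpolation=2))
cv2.imwrite('pics/w1p.png',cv2.resize(a[0:235,460:640],None,fx=2.5,fy=2.5,interpolation=2))
E
```

```text
(no output)
```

View pics/w1z.png

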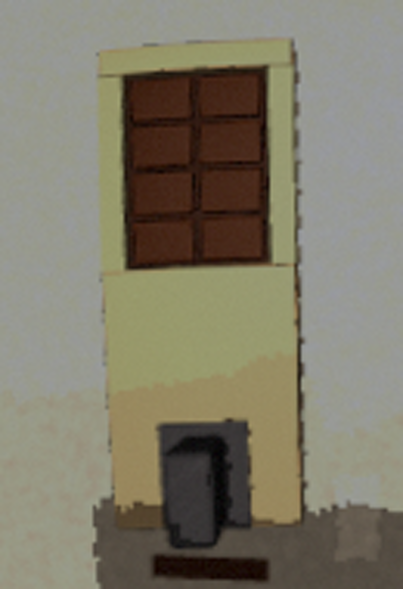

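View pics/w1p.png

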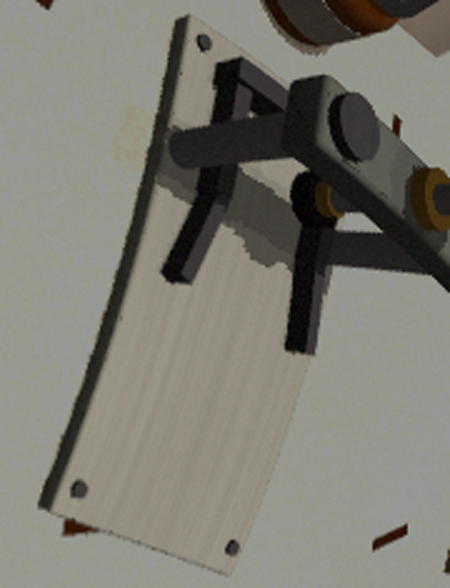

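```bash
python3 - <<'E'
from h import *
c=cal('wrist')
z=lambda a:np.array(a,float)/3.1+[215,15]
C=np.array([[40,30,20],[40,-30,20],[-113,-30,20],[-113,30,20]]);Tb=np.array([[x-97,y,54] for x,y in((14,7),(14,-7),(-14,-7),(-14,7))])
oc=(c,C,z([(98,53),(294,39),(300,523),(116,527)]))
ot=(c,Tb,z([(164,457),(213,455),(213,544),(169,544)]))
for ob in([oc],[ot],[oc,ot]):
    p,r=fit(ob,[.574,.27,.188]);print(p,r.round(1).tolist(),tw(p,[-97,0,54]))
zp=lambda a:np.array(a,float)/2.5+[460,0]
B=[[70,65,14],[-180,65,14],[-180,-65,14],[-60,42,30],[-60,-42,30]]
p,r=fit([(c,B,zp([(188,15),(40,506),(230,575),(178,281),(300,353)]))],[.654,-.0445,-.087]);print('press',p,r.round(1).tolist())
E
```

```text
[0.57373578 0.27449213 0.2010894 ] [[0.2, -1.1], [-0.4, -0.5], [0.4, 0.9], [-0.3, 0.6]] [[0.47869037 0.25511765 0.054     ]]
[0.57437603 0.27224556 0.17873018] [[-0.2, -1.8], [0.1, -1.2], [0.8, 1.7], [-0.7, 1.6]] [[0.47892121 0.25500089 0.054     ]]
[0.57380383 0.27440788 0.20152498] [[0.3, -1.2], [-0.3, -0.5], [0.5, 0.8], [-0.1, 0.6], [-0.5, -1.4], [-0.3, -1.2], [1.1, 1.7], [-0.4, 1.9]] [[0.47876687 0.254992   0.054     ]]
press [ 0.65187094 -0.04430292 -0.11341664] [[-0.0, -1.5], [0.2, 1.6], [-2.7, 1.3], [3.9, -0.4], [0.1, -0.6]]
```

>>> jog_arm(
  moves=[
    [0,0,0.011,15,42,0,94],
    [0,0,0,0,0,-30,94],
    [0,0,0,0,0,0,94],
  ],
)

```text
time: 3.2
tool_pos: [0.4783, 0.2539, 0.2024]
ee_rot: [3.14, -0.001, -1.372]
wrist_force: [-0.7, -0.2, -0.0]
width: 0.094
```

```bash
python3 - <<'E'
from h import *
o=get_obs();print(o['tool_pos'],o['ee_rot'],o['time'])
c=cal('wrist');im=snapshot('wrist')
im=np.ascontiguousarray(im[:,:,::-1])
cv2.imwrite('pics/w2.png',cv2.resize(im[80:320,190:450],None,fx=2.5,fy=2.5,interpolation=2))
p=[0.5738,.2744,.2]
for L in (np.array([[40,30,20],[40,-30,20],[-113,-30,20],[-113,30,20]]),np.array([[x-97,y,54] for x,y in((14,7),(14,-7),(-14,-7),(-14,7))])):
    print(((proj(c,tw(p,L))-[190,80])*2.5).round().tolist())
E
```

```text
[0.47826129 0.25389925 0.20235688] [ 3.13950272e+00 -5.74077111e-04 -1.37176832e+00] 3.2
[[236.0, -92.0], [415.0, -92.0], [409.0, 342.0], [244.0, 342.0]]
[[302.0, 288.0], [348.0, 288.0], [347.0, 372.0], [304.0, 372.0]]
```

View pics/w2.png

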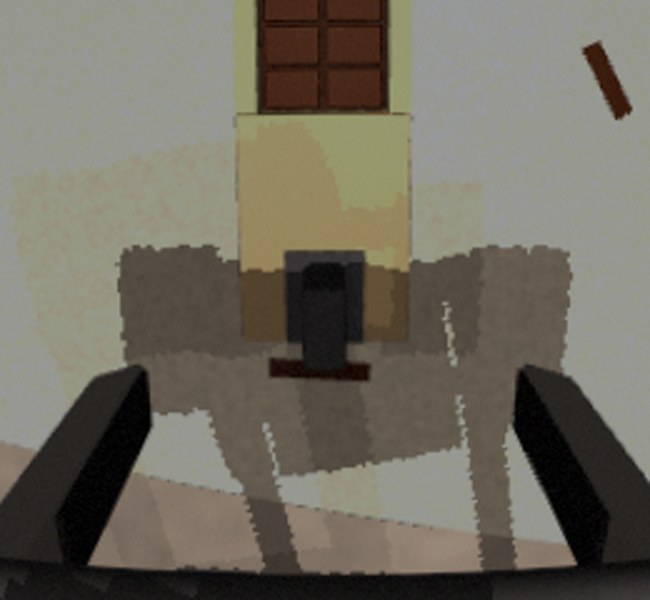

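The tab outline sits at crop (302–348, 288–370), which agrees with the fit. Now I'll descend and grip.

>>> jog_arm(
  moves=[
    [0,0,0,0.5,1,-30,94],
    [0,0,0,0,0,-30,94],
    [0,0,0,0,0,-15,94],
    [0,0,0,0,0,-6,94],
    [0,0,0,0,0,0,60],
    [0,0,0,0,0,0,30],
    [0,0,0,0,0,0,14],
    [0,0,0,0,0,0,5],
    [0,0,0,0,0,0,5],
    [0,0,0,0,0,0,5],
  ],
)

```text
time: 4.5
tool_pos: [0.4791, 0.255, 0.1217]
ee_rot: [-3.142, -0.0, -1.372]
wrist_force: [0.5, 0.5, -0.8]
width: 0.037
```

```bash
python3 - <<'E'
from h import *
im=snapshot('wrist')
cv2.imwrite('pics/w3.png',im[:,:,::-1])
E
```

```text
(no output)
```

View pics/w3.png

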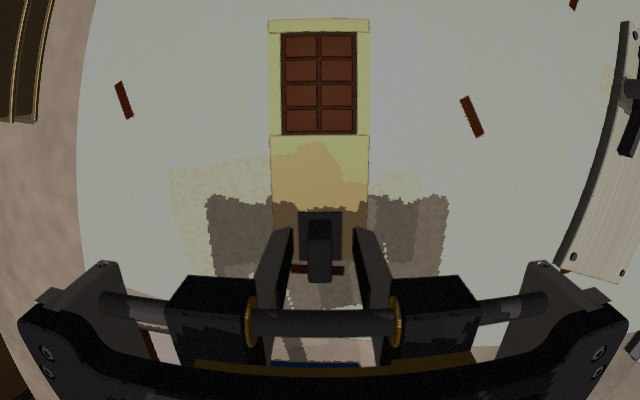

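The fingers are still closing, at 37 mm and centred on the tab at (319,250). I'll finish closing, then lift.

>>> jog_arm(
  moves=[
    [0,0,0,0,0,0,5],
    [0,0,0,0,0,0,5],
    [0,0,0,0,0,0,5],
    [0,0,0,0,0,0,5],
    [0,0,0,0,0,0,5],
  ],
)

```text
time: 5.18
tool_pos: [0.4791, 0.255, 0.1217]
ee_rot: [3.141, 0.0, -1.372]
wrist_force: [0.0, 0.7, 0.6]
width: 0.0134
```

>>> jog_arm(
  moves=[
    [0,0,0,0,0,5,5],
    [0,0,0,0,0,10,5],
    [0,0,0,0,0,20,5],
    [0,0,0,0,0,20,5],
    [0,0,0,0,0,0,5],
  ],
)

```text
time: 5.8
tool_pos: [0.4802, 0.2553, 0.1792]
ee_rot: [-3.137, 0.001, -1.372]
wrist_force: [0.2, -0.0, -2.2]
width: 0.0138
```

```bash
python3 - <<'E'
from h import *
o=get_obs();print(o['tool_pos'],o['ee_rot'],o['time'],o['wrist_torque'])
im=snapshot('wrist')
cv2.imwrite('pics/w4.png',im[:,:,::-1])
im=snapshot('side')
cv2.imwrite('pics/s4.png',cv2.resize(im[100:290,250:490],None,fx=2.8,fy=2.8,interpolation=2)[:,:,::-1])
E
```

```text
[0.48021985 0.25534395 0.17920383] [-3.13668022e+00  7.21563570e-04 -1.37201249e+00] 5.8 [0.00470338 0.1081386  0.03880274]
```

View pics/w4.png

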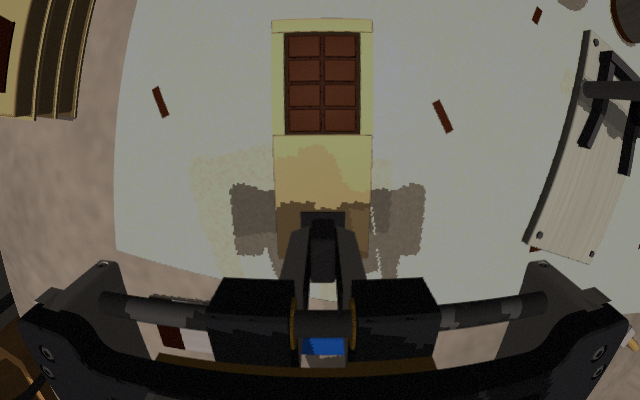

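View pics/s4.png

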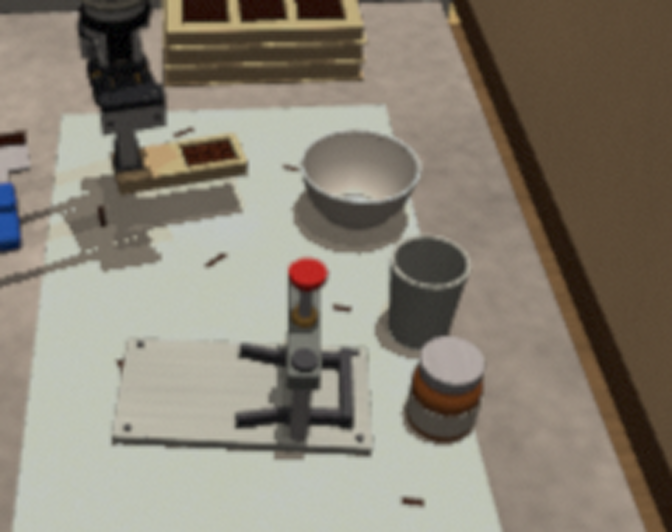

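>>> jog_arm(
  moves=[
    [0,0,-0.048,-6,-30,0,5],
    [0,0,-0.048,-6,-50,0,5],
    [0,0,-0.048,-5,-60,0,5],
    [0,0,-0.048,-5,-60,0,5],
    [0,0,-0.048,-5,-52,0,5],
    [0,0,-0.046,-5,-30,0,5],
    [0,0,0,0,0,0,5],
    [0,0,0,0,0,0,5],
  ],
)

```text
time: 6.9
tool_pos: [0.4468, -0.0266, 0.1759]
ee_rot: [3.14, 0.001, -1.658]
wrist_force: [-0.5, 0.7, -2.2]
width: 0.0138
```

```bash
python3 - <<'E'
from h import *
o=get_obs();print(o['tool_pos'],o['ee_rot'],o['time'],o['wrist_torque'])
for n in('wrist','top','side'):
    im=snapshot(n);cv2.imwrite(f'pics/{n}5.png',im[:,:,::-1])
    if n=='wrist': print([(d['bbox'],round(d['conf'],2)) for d in look_for('press',n)[:2]])
c=cv2.imread('pics/wrist5.png');cv2.imwrite('pics/w5z.png',cv2.resize(c[0:230,180:460],None,fx=2.6,fy=2.6,interpolation=2))
c=cv2.imread('pics/side5.png');cv2.imwrite('pics/s5z.png',cv2.resize(c[150:280,270:400],None,fx=4.5,fy=4.5,interpolation=2))
E
```

```text
[ 0.44675861 -0.02657181  0.17592319] [ 3.14007158e+00  7.38855003e-04 -1.65768090e+00] 6.9 [ 0.07371257  0.12807394 -0.0177837 ]
[([238.8, 0.0, 404.9, 179.9], 0.77)]
```

View pics/w5z.png

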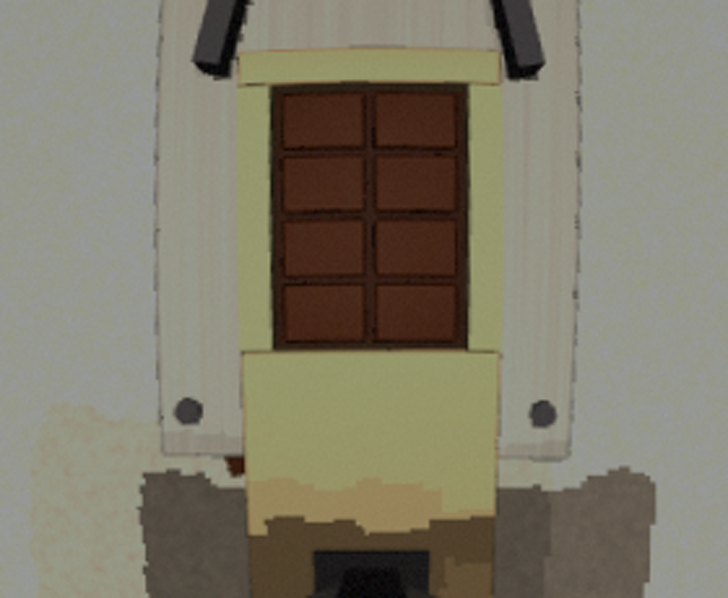

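View pics/s5z.png

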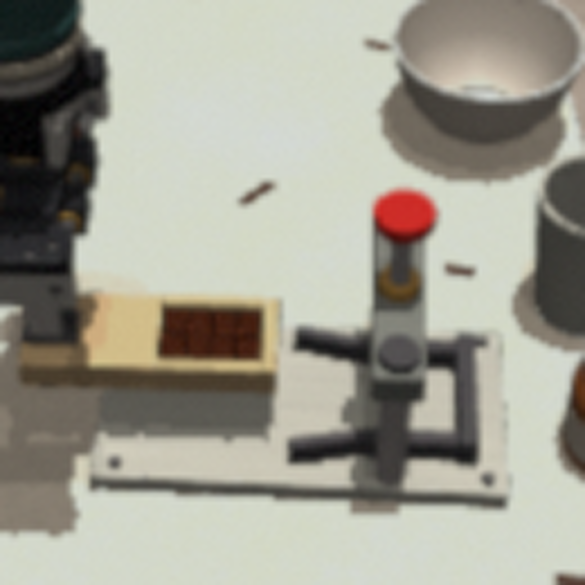

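```bash
python3 - <<'E'
from h import *
c=cal('wrist')
z=lambda a:np.array(a,float)/2.6+[180,0]
B=[[-180,65,14],[-180,-65,14],[-60,42,30],[-60,-42,30]]
p,r=fit([(c,B,z([(162,444),(570,447),(229,68),(511,70)]))],[.654,-.0445,-.087]);print('press',p,r.round(1).tolist())
p0=[.6542,-.0445,-.087]
print((proj(c,tw(p0,B))-z([(162,444),(570,447),(229,68),(511,70)])).round(1).tolist())
# cassette: unknown height z0, 
C=np.array([[40,30,20],[40,-30,20],[-23,30,20],[-23,-30,20]]);px=z([(238,52),(500,51),(242,352),(498,352)])
f=lambda q:np.r_[(proj(c,tw(q[:3],C,q[3])+np.c_[0*C[:,:2],(C[:,0]+97)/1000*q[4]])-px).ravel(),(q[4])*300]
r=least_squares(f,[.54,-.03,-.087,.056,0]);print(r.x,r.fun.round(1),tw(r.x[:3],[-97,0,54]))
E
```

```text
press [ 0.65265115 -0.04514942 -0.09842905] [[-0.5, 5.7], [0.4, 6.5], [-2.7, -2.9], [3.4, -2.2]]
[[1.0, 4.8], [2.1, 3.9], [-2.8, -4.1], [3.3, -4.7]]
[ 0.53806266 -0.03422745 -0.08287607  0.06340448  0.00095197] [-3.1  3.6  3.2  3.6 -3.9 -3.2  3.8 -3.4  0.3] [[ 0.44139559 -0.02619767  0.054     ]]
```

```bash
python3 - <<'E'
from h import *
c=cal('wrist')
z=lambda a:np.array(a,float)/2.6+[180,0]
C=np.array([[40,30,20],[40,-30,20],[31,22.5,20],[31,-22.5,20],[-31,22.5,20],[-31,-22.5,20]]);px=z([(238,52),(500,51),(272,86),(468,85),(273,350),(467,350)])
f=lambda q:np.r_[(proj(c,tw(q[:3],C,q[3])+np.c_[0*C[:,:2],(C[:,0]+97)/1000*q[4]])-px).ravel(),(q[4])*300]
r=least_squares(f,[.54,-.03,-.087,.056,0]);print(r.x,r.fun.round(1),tw(r.x[:3],[-97,0,54]))
B=np.array([[-180,65,14],[-180,-65,14],[-60,42,30],[-60,-42,30]],float);px2=z([(162,455),(571,457),(229,68),(511,70)])
for px2 in (z([(162,444),(570,447),(229,68),(511,70)]),z([(162,455),(571,457),(229,68),(511,70)])):
  f=lambda q:(proj(c,tw(q[:3],B,q[3]))-px2).ravel()
  r=least_squares(f,[.654,-.0445,-.087,0]);print(r.x,r.fun.round(1))
c=cv2.imread('pics/wrist5.png');cv2.imwrite('pics/w5r.png',cv2.resize(c[0:60,240:410],None,fx=4.7,fy=4.7,interpolation=2))
c=cv2.imread('pics/wrist5.png');cv2.imwrite('pics/w5r2.png',cv2.resize(c[140:200,220:430],None,fx=3.8,fy=3.8,interpolation=2))
E
```

```text
[ 5.43557872e-01 -3.47376090e-02 -8.30311379e-02  5.21465276e-02
  2.88592591e-05] [ 0.2 -0.1  0.1  0.  -0.5  0.1  0.1  0.3 -0.1 -0.   0.2 -0.2  0. ] [[ 0.44689205 -0.02669284  0.054     ]]
[ 0.65458068 -0.04478045 -0.09525123 -0.01123842] [ 2.7  0.9 -2.5  1.2 -0.5 -1.2  0.3 -1. ]
[ 0.65274668 -0.04452048 -0.09360215 -0.00688932] [ 1.8 -0.  -1.6  0.4 -1.6 -0.3  1.3 -0.3]
```

View pics/w5r.png

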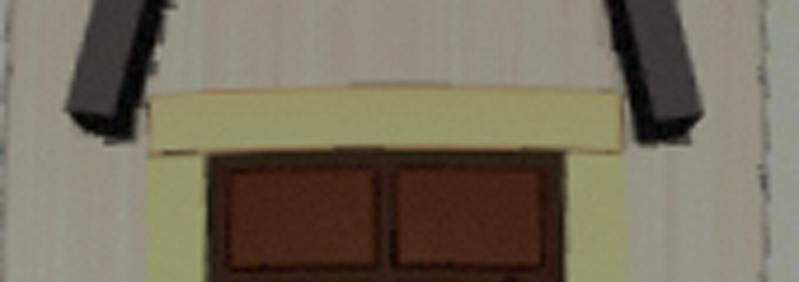

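View pics/w5r2.png

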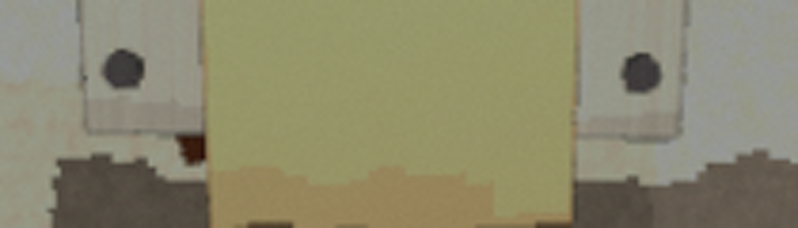

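>>> jog_arm(
  moves=[
    [0,0,0,20,-0.7,0,5],
    [0,0,0,0,0,-20,5],
    [0,0,0,0,0,-12,5],
    [0,0,0,0,0,-4,5],
    [0,0,0,0,0,0,5],
  ],
)

```text
time: 7.72
tool_pos: [0.467, -0.0275, 0.1406]
ee_rot: [3.141, -0.0, -1.658]
wrist_force: [0.0, -0.3, -3.4]
width: 0.0134
```

>>> jog_arm(
  moves=[
    [0,0,0,0,0,-2,5],
    [0,0,0,0,0,0,5],
  ],
)

```text
time: 7.98
tool_pos: [0.4672, -0.0278, 0.1391]
ee_rot: [-3.141, -0.0, -1.658]
wrist_force: [-0.1, -0.1, -2.1]
width: 0.0138
```

```bash
python3 - <<'E'
from h import *
o=get_obs();print(o['tool_pos'],o['ee_rot'],o['time'],o['wrist_force'])
im=snapshot('wrist')[:,:,::-1]
cv2.imwrite('pics/w6z.png',cv2.resize(im[0:230,180:460],None,fx=2.6,fy=2.6,interpolation=2))
E
```

```text
[ 0.46724957 -0.02783361  0.13906847] [-3.14088925e+00 -1.84551698e-04 -1.65808553e+00] 7.975 [-0.12245084 -0.05014275 -2.06825895]
```

View pics/w6z.png

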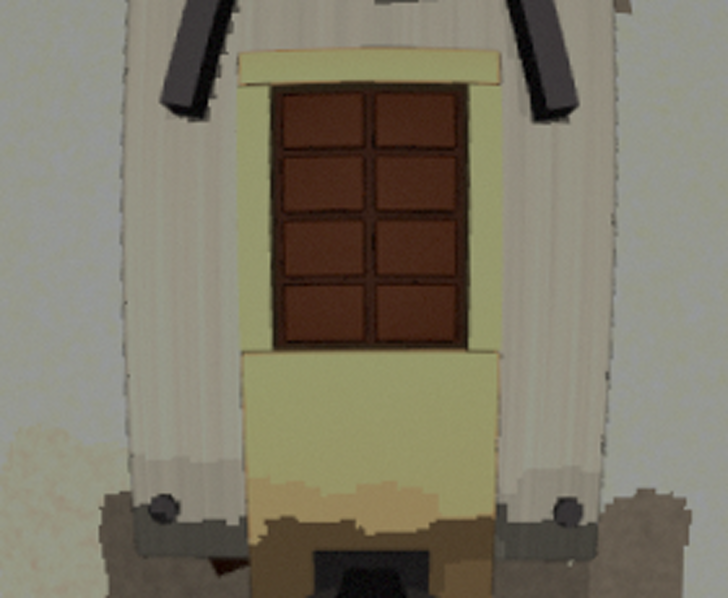

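>>> jog_arm(
  moves=[
    [0,0,0,0,0,-1.5,5],
    [0,0,0,0,0,0,5],
  ],
)

```text
time: 8.28
tool_pos: [0.4671, -0.0278, 0.1372]
ee_rot: [3.141, -0.0, -1.658]
wrist_force: [-0.7, -0.5, -1.7]
width: 0.0137
```

>>> jog_arm(
  moves=[
    [0,0,0,0,0,-1,5],
    [0,0,0,0,0,0,5],
  ],
)

```text
time: 8.52
tool_pos: [0.467, -0.0277, 0.1361]
ee_rot: [3.141, -0.0, -1.658]
wrist_force: [-0.1, 0.9, -2.3]
width: 0.0141
```

>>> jog_arm(
  moves=[
    [0,0,0,0,0,-1,5],
    [0,0,0,0,0,0,5],
  ],
)

```text
time: 8.78
tool_pos: [0.4672, -0.0278, 0.1356]
ee_rot: [-3.141, -0.0, -1.658]
wrist_force: [-1.3, 0.9, 0.5]
width: 0.0139
```

>>> jog_arm(
  moves=[
    [0,0,0,5,-0.44,0,5],
    [0,0,0,7,-0.61,0,5],
    [0,0,0,7,-0.61,0,5],
    [0,0,0,7,-0.61,0,5],
    [0,0,0,5,-0.44,0,5],
    [0,0,0,0,0,0,5],
  ],
)

```text
time: 9.52
tool_pos: [0.4991, -0.0306, 0.1356]
ee_rot: [-3.14, -0.0, -1.658]
wrist_force: [-2.3, 0.2, 2.6]
width: 0.0138
```

```bash
python3 - <<'E'
from h import *
o=get_obs();print(o['tool_pos'],o['ee_rot'],o['time'],o['wrist_force'],o['wrist_torque'])
im=snapshot('wrist')[:,:,::-1]
cv2.imwrite('pics/w7z.png',cv2.resize(im[0:230,180:460],None,fx=2.6,fy=2.6,interpolation=2))
E
```

```text
[ 0.49909527 -0.03056462  0.13563276] [-3.14016738e+00 -1.43276437e-04 -1.65790910e+00] 9.525 [-2.2686672   0.18634419  2.6095209 ] [0.08362254 0.48722103 0.01131081]
```

View pics/w7z.png

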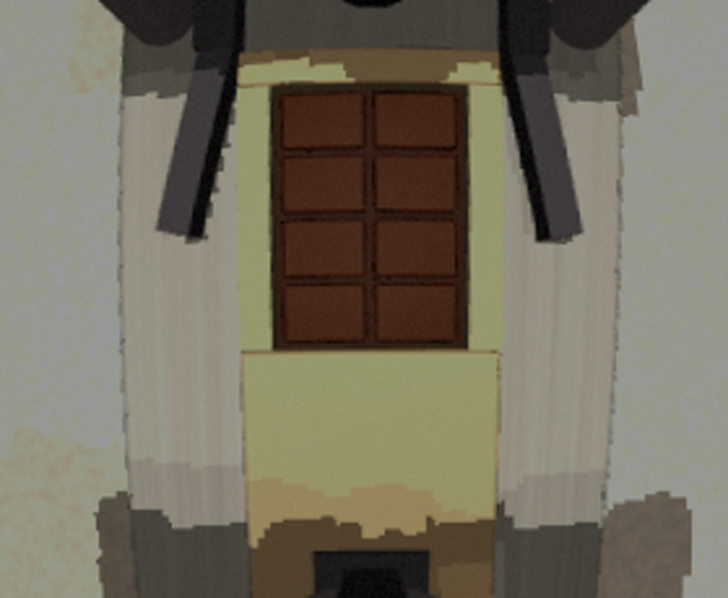

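The cassette is centred between the rails as its front enters the parallel part at crop (240–500, 55), so I'll keep sliding.

>>> jog_arm(
  moves=[
    [0,0,0,4,-0.35,0,5],
    [0,0,0,4,-0.35,0,5],
    [0,0,0,4,-0.35,0,5],
    [0,0,0,4,-0.35,0,5],
    [0,0,0,4,-0.35,0,5],
    [0,0,0,0,0,0,5],
  ],
)

```text
time: 10.32
tool_pos: [0.5182, -0.0322, 0.1356]
ee_rot: [3.142, -0.0, -1.658]
wrist_force: [-4.2, 0.0, 5.1]
width: 0.0139
```

>>> jog_arm(
  moves=[
    [0,0,0,4,-0.35,0,5],
    [0,0,0,4,-0.35,0,5],
    [0,0,0,4,-0.35,0,5],
    [0,0,0,4,-0.35,0,5],
    [0,0,0,4,-0.35,0,5],
    [0,0,0,4,-0.35,0,5],
    [0,0,0,4,-0.35,0,5],
    [0,0,0,0,0,0,5],
  ],
)

```text
time: 11.32
tool_pos: [0.5463, -0.0347, 0.1356]
ee_rot: [-3.142, -0.0, -1.658]
wrist_force: [-3.7, 0.5, 5.2]
width: 0.0136
```

>>> jog_arm(
  moves=[
    [0,0,0,3,-0.26,0,5],
    [0,0,0,3,-0.26,0,5],
    [0,0,0,2,-0.17,0,5],
    [0,0,0,0,0,0,5],
  ],
)

```text
time: 11.82
tool_pos: [0.554, -0.0353, 0.1357]
ee_rot: [3.141, -0.0, -1.658]
wrist_force: [-5.0, 0.3, 6.1]
width: 0.0137
```

>>> jog_arm(
  moves=[
    [0,0,0,1,-0.09,0,5],
    [0,0,0,1,-0.09,0,5],
    [0,0,0,0,0,0,5],
  ],
)

```text
time: 12.2
tool_pos: [0.5558, -0.0355, 0.1357]
ee_rot: [3.141, -0.0, -1.658]
wrist_force: [-5.9, 0.5, 5.5]
width: 0.014
```

>>> jog_arm(
  moves=[
    [0,0,0,1,-0.09,0,5],
    [0,0,0,0,0,0,5],
  ],
)

```text
time: 12.45
tool_pos: [0.5567, -0.0356, 0.1356]
ee_rot: [3.14, -0.0, -1.658]
wrist_force: [-5.6, 1.0, 6.3]
width: 0.0139
```

>>> jog_arm(
  moves=[
    [0,0,0,1,-0.09,0,5],
    [0,0,0,0,0,0,5],
  ],
)

```text
time: 12.7
tool_pos: [0.5569, -0.0356, 0.1357]
ee_rot: [3.138, -0.0, -1.658]
wrist_force: [-9.0, 1.2, 8.2]
width: 0.0135
```

>>> jog_arm(
  moves=[
    [0,0,0,1,-0.09,0,5],
    [0,0,0,0,0,0,5],
  ],
)

```text
time: 12.95
tool_pos: [0.5571, -0.0356, 0.1356]
ee_rot: [3.136, -0.0, -1.658]
wrist_force: [-12.2, 0.1, 8.9]
width: 0.0137
```

```bash
python3 - <<'E'
from h import *
o=get_obs();print(o['tool_pos'],o['ee_rot'],o['time'],o['wrist_force'],o['wrist_torque'])
im=snapshot('wrist')[:,:,::-1]
cv2.imwrite('pics/w8z.png',cv2.resize(im[0:230,180:460],None,fx=2.6,fy=2.6,interpolation=2))
im=snapshot('side')[:,:,::-1]
cv2.imwrite('pics/s8z.png',cv2.resize(im[170:280,270:400],None,fx=4.5,fy=4.5,interpolation=2))
E
```

```text
[ 0.55714847 -0.03558717  0.1356134 ] [ 3.13589804e+00 -2.04593511e-04 -1.65759055e+00] 12.95 [-12.23099295   0.0900228    8.90867157] [0.17417904 1.66137141 0.11446555]
```

View pics/w8z.png

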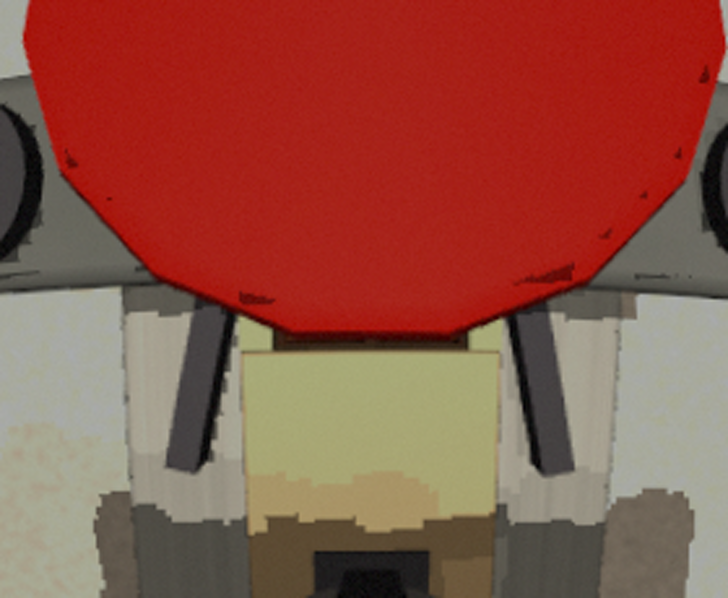

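View pics/s8z.png

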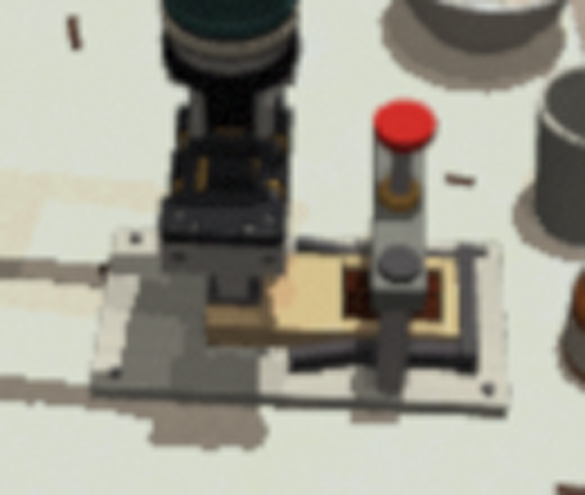

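Cassette is home: the wrist view shows it straight in the rails, the side view shows its front at the stop (460,290), and the force rose without travel. Releasing and going up.

>>> jog_arm(
  moves=[
    [0,0,0,0,0,0,44],
    [0,0,0,0,0,0,44],
    [0,0,0,0,0,0,44],
    [0,0,0,0,0,0,44],
    [0,0,0,0,0,0,44],
  ],
)

```text
time: 13.68
tool_pos: [0.5592, -0.0358, 0.1351]
ee_rot: [-3.142, -0.0, -1.658]
wrist_force: [0.2, 0.1, 0.7]
width: 0.0442
```

>>> jog_arm(
  moves=[
    [0,0,0,0,0,10,44],
    [0,0,0,0,0,20,44],
    [0,0,0,0,0,40,44],
    [0,0,0,0,0,60,0],
    [0,0,0,0,0,50,0],
    [0,0,0,0,0,0,0],
    [0,0,0,0,0,0,0],
  ],
)

```text
time: 14.55
tool_pos: [0.5589, -0.0358, 0.3151]
ee_rot: [3.142, -0.0, -1.658]
wrist_force: [0.4, -0.5, -0.3]
width: 0.0075
```

```bash
python3 - <<'E'
from h import *
o=get_obs();print(o['tool_pos'],o['ee_rot'],o['time'],o['wrist_force'],o['width'])
c=cal('wrist')
im=snapshot('wrist')[:,:,::-1];cv2.imwrite('pics/w9.png',im)
print([(d['bbox'],round(d['conf'],2)) for d in look_for('plunger','wrist')[:2]])
p=[.6542,-.0445,-.087];print(proj(c,tw(p,[[0,0,180]])))
im=snapshot('side')[:,:,::-1]
cv2.imwrite('pics/s9z.png',cv2.resize(im[170:280,270:400],None,fx=4.5,fy=4.5,interpolation=2))
E
```

```text
[ 0.55888803 -0.03577979  0.31512636] [ 3.14154281e+00 -9.13414923e-05 -1.65802014e+00] 14.55 [ 0.44743715 -0.45377911 -0.33125834] 0.0075036087129069715
[([299.6, 68.0, 346.7, 117.3], 0.66)]
[[322.20330548  87.86070856]]
```

View pics/w9.png

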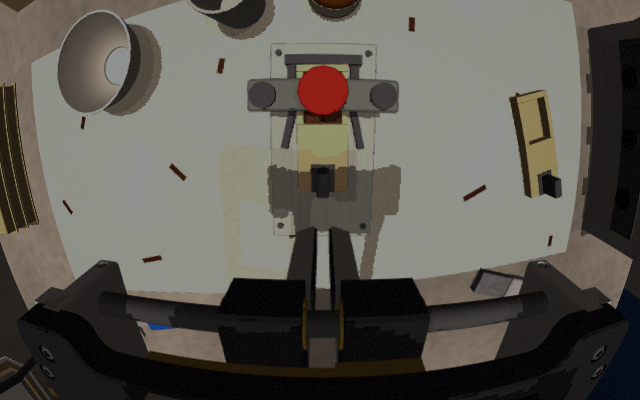

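View pics/s9z.png

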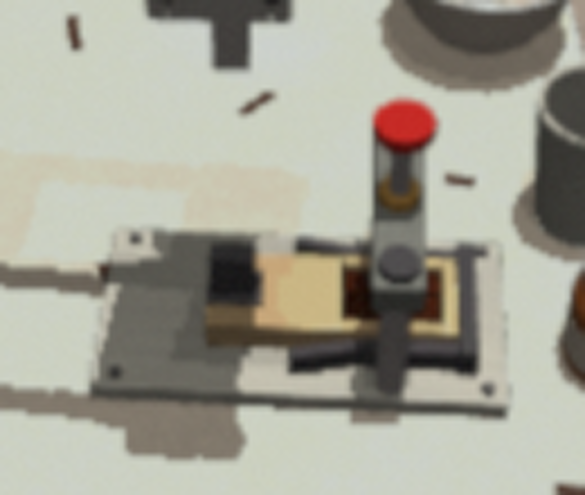

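The cassette stayed home, with its front at the stop in the side view. The knob is at (323,90) against a predicted (322,88). Moving over the knob.

>>> jog_arm(
  moves=[
    [0,0,0,30,-3,0,0],
    [0,0,0,40,-4,0,0],
    [0,0,0,24,-2,0,0],
    [0,0,0,0,0,-15,0],
    [0,0,0,0,0,-12,0],
    [0,0,0,0,0,-5,0],
    [0,0,0,0,0,0,0],
  ],
)

```text
time: 15.58
tool_pos: [0.6523, -0.0447, 0.2827]
ee_rot: [3.14, -0.0, -1.658]
wrist_force: [0.3, -0.8, 0.2]
width: 0.0008
```

```bash
python3 - <<'E'
from h import *
o=get_obs();print(o['tool_pos'],o['ee_rot'],o['time'],o['wrist_force'],o['width'])
im=snapshot('wrist')[:,:,::-1];cv2.imwrite('pics/w10.png',im)
im=snapshot('side')[:,:,::-1]
cv2.imwrite('pics/s10z.png',cv2.resize(im[150:270,290:420],None,fx=4.5,fy=4.5,interpolation=2))
E
```

```text
[ 0.65228921 -0.04467748  0.28272578] [ 3.14038694e+00 -1.88071753e-05 -1.65797086e+00] 15.575 [ 0.28779341 -0.7648664   0.16046626] 0.0007518549072138682
```

View pics/w10.png

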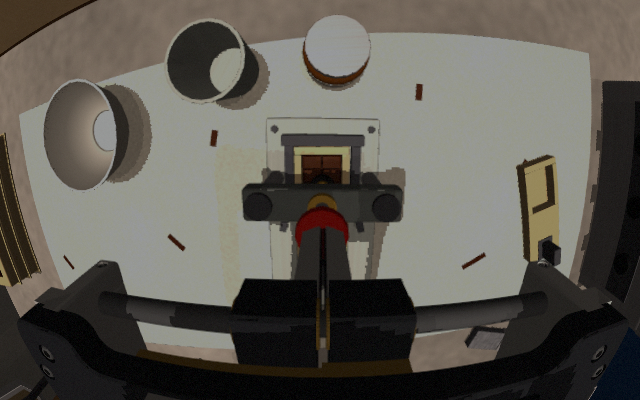

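View pics/s10z.png

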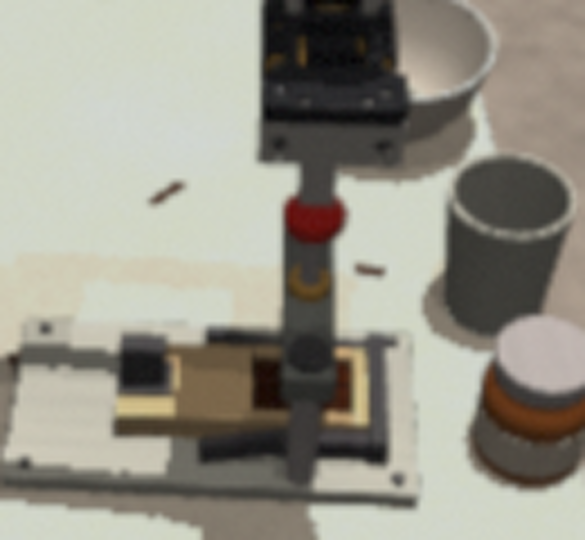

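The fingertips stand centred over the knob in both views: side crop (315,200), wrist (322,230). Pressing slowly now.

>>> jog_arm(
  moves=[
    [0,0,0,0,0,-2,0],
    [0,0,0,0,0,-2,0],
    [0,0,0,0,0,-2,0],
    [0,0,0,0,0,-1,0],
    [0,0,0,0,0,-1,0],
    [0,0,0,0,0,-1,0],
    [0,0,0,0,0,-1,0],
    [0,0,0,0,0,-1,0],
    [0,0,0,0,0,0,0],
  ],
)

```text
time: 16.8
tool_pos: [0.6532, -0.0448, 0.2722]
ee_rot: [-3.141, -0.0, -1.658]
wrist_force: [-0.6, -0.4, 2.6]
width: 0.0002
```

>>> jog_arm(
  moves=[
    [0,0,0,0,0,-1,0],
    [0,0,0,0,0,-1,0],
    [0,0,0,0,0,-1,0],
    [0,0,0,0,0,0,0],
  ],
)

```text
time: 17.3
tool_pos: [0.6531, -0.0448, 0.2691]
ee_rot: [-3.142, -0.0, -1.658]
wrist_force: [-0.5, -0.1, 2.7]
width: 0.0008
```

>>> jog_arm(
  moves=[
    [0,0,0,0,0,-1,0],
    [0,0,0,0,0,-1,0],
    [0,0,0,0,0,0,0],
  ],
)

```text
time: 17.68
tool_pos: [0.6532, -0.0448, 0.2671]
ee_rot: [-3.141, -0.0, -1.658]
wrist_force: [-0.2, 0.2, 3.3]
width: 0.0005
```

>>> jog_arm(
  moves=[
    [0,0,0,0,0,-1,0],
    [0,0,0,0,0,-1,0],
    [0,0,0,0,0,0,0],
  ],
)

```text
time: 18.05
tool_pos: [0.6532, -0.0448, 0.2652]
ee_rot: [-3.141, -0.0, -1.658]
wrist_force: [-0.1, -0.0, 2.6]
width: 0.0005
```

>>> jog_arm(
  moves=[
    [0,0,0,0,0,-1,0],
    [0,0,0,0,0,-0.5,0],
    [0,0,0,0,0,0,0],
  ],
)

```text
time: 18.42
tool_pos: [0.6531, -0.0448, 0.2637]
ee_rot: [-3.141, -0.0, -1.658]
wrist_force: [0.4, -0.5, 3.2]
width: 0.0006
```

>>> jog_arm(
  moves=[
    [0,0,0,0,0,-1,0],
    [0,0,0,0,0,-0.5,0],
    [0,0,0,0,0,0,0],
  ],
)

```text
time: 18.8
tool_pos: [0.6531, -0.0448, 0.2624]
ee_rot: [-3.141, -0.0, -1.658]
wrist_force: [0.4, -0.4, 3.7]
width: 0.0003
```

>>> jog_arm(
  moves=[
    [0,0,0,0,0,-1,0],
    [0,0,0,0,0,-0.5,0],
    [0,0,0,0,0,0,0],
  ],
)

```text
time: 19.18
tool_pos: [0.6531, -0.0448, 0.2623]
ee_rot: [-3.14, -0.0, -1.658]
wrist_force: [-1.9, 0.1, 6.9]
width: 0.0007
```

>>> jog_arm(
  moves=[
    [0,0,0,0,0,-1,0],
    [0,0,0,0,0,-0.5,0],
    [0,0,0,0,0,0,0],
  ],
)

```text
time: 19.55
tool_pos: [0.653, -0.0448, 0.2616]
ee_rot: [-3.14, -0.0, -1.658]
wrist_force: [-2.7, -0.3, 10.2]
width: 0.0005
```

First stop felt at TCP z ≈ 0.2623; the second should come near 0.256.

>>> jog_arm(
  moves=[
    [0,0,0,0,0,-1,0],
    [0,0,0,0,0,-0.5,0],
    [0,0,0,0,0,0,0],
  ],
)

```text
time: 19.92
tool_pos: [0.653, -0.0448, 0.2602]
ee_rot: [-3.139, -0.0, -1.658]
wrist_force: [-3.0, 0.2, 10.0]
width: 0.0004
```

>>> jog_arm(
  moves=[
    [0,0,0,0,0,-1,0],
    [0,0,0,0,0,-0.5,0],
    [0,0,0,0,0,0,0],
  ],
)

```text
time: 20.3
tool_pos: [0.653, -0.0448, 0.2588]
ee_rot: [-3.139, -0.0, -1.658]
wrist_force: [-3.0, 0.6, 9.7]
width: 0.0005
```

>>> jog_arm(
  moves=[
    [0,0,0,0,0,-1,0],
    [0,0,0,0,0,-0.5,0],
    [0,0,0,0,0,0,0],
  ],
)

```text
time: 20.68
tool_pos: [0.653, -0.0448, 0.2574]
ee_rot: [-3.139, -0.0, -1.658]
wrist_force: [-2.7, 0.1, 10.5]
width: 0.0006
```

>>> jog_arm(
  moves=[
    [0,0,0,0,0,-1,0],
    [0,0,0,0,0,0,0],
  ],
)

```text
time: 20.92
tool_pos: [0.653, -0.0448, 0.2564]
ee_rot: [-3.139, -0.0, -1.658]
wrist_force: [-1.2, 0.5, 9.9]
width: 0.0003
```

>>> jog_arm(
  moves=[
    [0,0,0,0,0,-0.7,0],
    [0,0,0,0,0,0,0],
  ],
)

```text
time: 21.18
tool_pos: [0.653, -0.0448, 0.2563]
ee_rot: [-3.139, -0.0, -1.658]
wrist_force: [-3.9, -0.6, 11.1]
width: 0.0006
```

>>> jog_arm(
  moves=[
    [0,0,0,0,0,-0.7,0],
    [0,0,0,0,0,0,0],
  ],
)

```text
time: 21.42
tool_pos: [0.6529, -0.0448, 0.2562]
ee_rot: [-3.138, -0.0, -1.658]
wrist_force: [-4.1, 0.7, 15.2]
width: 0.0004
```

>>> jog_arm(
  moves=[
    [0,0,0,0,0,-0.6,0],
    [0,0,0,0,0,0,0],
  ],
)

```text
time: 21.68
tool_pos: [0.6529, -0.0448, 0.2562]
ee_rot: [-3.138, -0.0, -1.658]
wrist_force: [-4.5, 0.2, 14.9]
width: 0.0005
```

Solid second stop at 0.2562. Raising to about 20 N.

>>> jog_arm(
  moves=[
    [0,0,0,0,0,-0.7,0],
    [0,0,0,0,0,0,0],
  ],
)

```text
time: 21.92
tool_pos: [0.6529, -0.0447, 0.2562]
ee_rot: [-3.138, -0.001, -1.658]
wrist_force: [-6.3, 1.6, 16.7]
width: 0.0005
```

>>> jog_arm(
  moves=[
    [0,0,0,0,0,0,0],
  ],
)

```text
time: 22.05
tool_pos: [0.6529, -0.0447, 0.2562]
ee_rot: [-3.138, -0.001, -1.658]
wrist_force: [-4.9, 0.3, 17.2]
width: 0.0006
```

>>> jog_arm(
  moves=[
    [0,0,0,0,0,-0.9,0],
    [0,0,0,0,0,0,0],
  ],
)

```text
time: 22.3
tool_pos: [0.6529, -0.0448, 0.2562]
ee_rot: [-3.137, -0.001, -1.658]
wrist_force: [-6.7, 1.0, 18.7]
width: 0.0004
```

>>> jog_arm(
  moves=[
    [0,0,0,0,0,0,0],
  ],
)

```text
time: 22.42
tool_pos: [0.6528, -0.0447, 0.2562]
ee_rot: [-3.137, -0.001, -1.658]
wrist_force: [-6.2, 0.6, 19.0]
width: 0.0006
```

>>> jog_arm(
  moves=[
    [0,0,0,0,0,0,0],
  ],
)

```text
time: 22.55
tool_pos: [0.6528, -0.0447, 0.2562]
ee_rot: [-3.137, -0.001, -1.658]
wrist_force: [-6.8, 1.1, 18.8]
width: 0.0005
```

>>> jog_arm(
  moves=[
    [0,0,0,0,0,-0.3,0],
    [0,0,0,0,0,0,0],
    [0,0,0,0,0,0,0],
    [0,0,0,0,0,0,0],
  ],
)

```text
time: 23.05
tool_pos: [0.6528, -0.0447, 0.2561]
ee_rot: [-3.137, -0.001, -1.658]
wrist_force: [-6.2, 1.3, 19.6]
width: 0.0003
```

>>> jog_arm(
  moves=[
    [0,0,0,0,0,0,0],
    [0,0,0,0,0,0,0],
    [0,0,0,0,0,0,0],
    [0,0,0,0,0,0,0],
    [0,0,0,0,0,0,0],
  ],
)

```text
time: 23.68
tool_pos: [0.6528, -0.0447, 0.2562]
ee_rot: [-3.137, -0.001, -1.658]
wrist_force: [-7.0, 1.2, 19.2]
width: 0.0006
```

>>> jog_arm(
  moves=[
    [0,0,0,0,0,0,0],
    [0,0,0,0,0,0,0],
    [0,0,0,0,0,0,0],
    [0,0,0,0,0,0,0],
  ],
)

```text
time: 24.18
tool_pos: [0.6528, -0.0447, 0.2562]
ee_rot: [-3.137, -0.001, -1.658]
wrist_force: [-7.2, 1.4, 19.7]
width: 0.0002
```

Held about 19.5 N for over 1.5 s. Letting the knob rise gently and moving clear.

>>> jog_arm(
  moves=[
    [0,0,0,0,0,3,0],
    [0,0,0,0,0,3,0],
    [0,0,0,0,0,4,0],
    [0,0,0,0,0,4,0],
    [0,0,0,0,0,4,0],
    [0,0,0,0,0,4,0],
    [0,0,0,0,0,4,0],
    [0,0,0,0,0,10,0],
    [0,0,0,0,0,20,0],
    [0,0,0,0,0,20,0],
    [0,0,0,0,0,20,0],
    [0,0,0,0,0,0,0],
  ],
)

```text
time: 25.68
tool_pos: [0.6534, -0.0448, 0.348]
ee_rot: [-3.138, -0.0, -1.658]
wrist_force: [-0.2, 0.2, 0.4]
width: 0.0004
```

>>> jog_arm(
  moves=[
    [0,0,0,-30,0,0,0],
    [0,0,0,-50,0,0,0],
    [0,0,0,-50,0,0,0],
    [0,0,0,-30,0,0,0],
    [0,0,0,0,0,0,0],
  ],
)

```text
time: 26.3
tool_pos: [0.4915, -0.0446, 0.3455]
ee_rot: [3.141, -0.0, -1.658]
wrist_force: [0.1, 0.2, 0.6]
width: 0.0006
```

```bash
python3 - <<'E'
from h import *
o=get_obs();print(o['tool_pos'],o['ee_rot'],o['time'],o['wrist_force'],o['width'])
im=snapshot('wrist')[:,:,::-1]
cv2.imwrite('pics/w11.png',cv2.resize(im[0:230,210:440],None,fx=2.6,fy=2.6,interpolation=2))
im=snapshot('side')[:,:,::-1]
cv2.imwrite('pics/s11z.png',cv2.resize(im[150:270,270:400],None,fx=4.5,fy=4.5,interpolation=2))
E
```

```text
[ 0.49149314 -0.04462662  0.34546088] [ 3.14114477e+00 -5.28498937e-06 -1.65840419e+00] 26.3 [0.1183122  0.20936231 0.57673115] 0.0005733955296092339
```

View pics/w11.png

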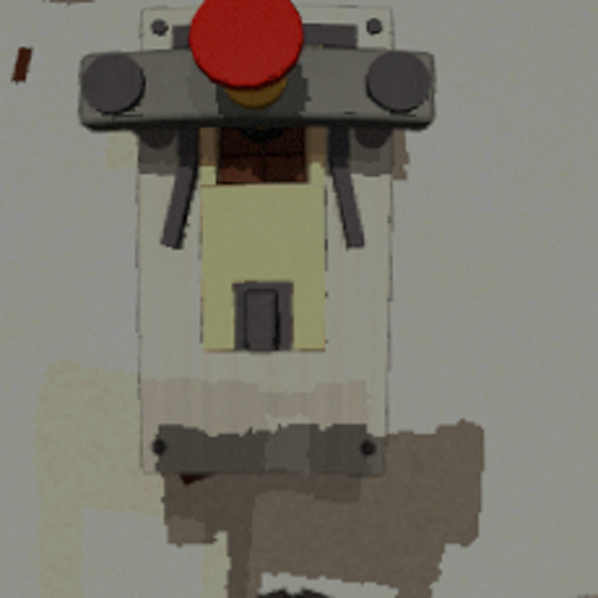

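View pics/s11z.png

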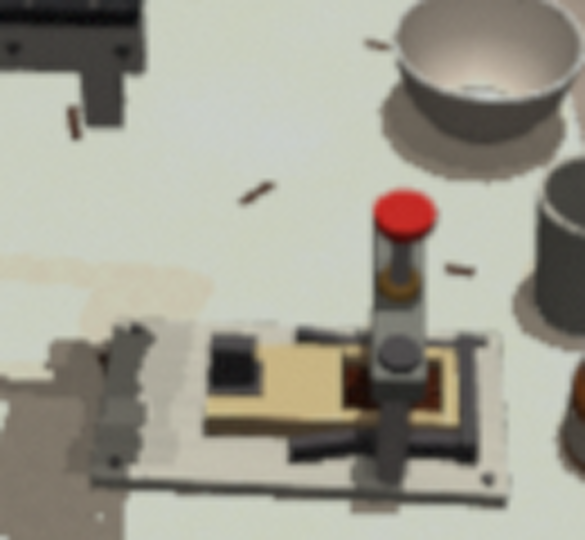

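The side view shows the knob back up at (404,215), the same height as at the start. The cassette is unmoved with its front at the stop (460,385), and the tablet sits lower in its pocket. Handing in.

```bash
python3 -c "
from bench import *
print(close_job())"
```

```text
the job is handed in; nothing more can be done
None
```

I carried out the whole job in order and handed it in at about 26 s, well inside the 72 s limit. `close_job()` gave no verdict.

- **Cassette:** I lifted the loaded cassette by its tab, set it in the press's mouth and slid it home. At the back stop it stopped moving and the sliding resistance rose from about 6 N to 12 N.
- **Pressing:** The first stop came after about 15 mm of travel, at roughly 10 N. The solid second stop came 6 mm further down. I held it there for over a second at a measured 19–20 N; no reading went above that.
- **Last checks:** The knob is back at its starting height and the cassette was still against the stop when I moved clear. The wrist force is close to zero, and I touched neither the spare cassette nor anything else.
- **Disagreements:** During the hold there was also a sideways wrist force of about 7 N. One early wrist-camera fit of the press was off by several pixels, mainly because I misread corners, so I centred the cassette by eye between the rails instead.
- **Not confirmed:** I never saw the tablet's drop directly. I infer it from the 6 mm of yield at about 10 N and the solid stop.

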